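# Hold the step bin open, then ease its lid shut

### The job

I have both hands full of worn heel pads: press the pedal of the small step bin on the bench with your fingertips until the lid is wide open, and keep it open for at least three seconds so that I can drop them in. Then let the pedal up slowly with your fingers still on it, so that the lid eases down and shuts without dropping or slamming, and take your hand away. Work the lid by its pedal only, do not shove, tip or lift the bin, and leave the other things on the bench where they are.

Things in the scene. Friction and masses are not known exactly. Their poses are not given: they have to be found in the camera images.
- bin: Round step bin of brushed steel with a black base, 188 mm across, standing loose on the bench, about 1.8 kg in all; the closed lid's top is 231 mm above the bench. Origin: centre of its underside; z up; the pedal sticks out towards its -x, the lid's hinge is at its +x side.
- pedal_pad: The pedal's tread plate at the foot of the bin: 42 mm (its x) by 44 mm (its y), 8 mm thick, steel with rubber ribs. Origin: centre of its top face, 133 mm from the bin's axis along the bin's -x; its inner edge is 18 mm clear of the black base. The top is 46 mm above the bench at rest, about 18 mm when fully down on its stop (then leaning 0.25 rad outwards); it moves almost straight down.
- lid_shell: The bin's round domed steel lid, 186 mm across and 24 mm high. Origin: centre of its underside. It hinges about a line 99 mm from its centre at the bin's +x side, 207 mm above the bench; its free edge rises on the pedal's side.
- lid (a joint): Lid angle: 0 shut, 1.15 rad wide open with the pedal on its stop. It follows the pedal: about 0.04 rad for each mm that the tread's centre goes down. The lid's weight alone brings both back, with no spring or damper, so a pedal let go falls shut at once. Pressing the tread takes about 4 to 10 N at first, less as the lid rises.
- tree_a_mid (a point): Bystander: beech shoe tree, about 275 mm long (along its x), 84 mm wide, 86 mm tall at the heel knob. Point: 25 mm above its underside, about mid-length.
- tree_b_mid (a point): Bystander: the other shoe tree of the pair, same size and point.
- mallet_mid (a point): Bystander: wooden mallet lying down, head 72 x 125 x 74 mm, handle 200 mm long out of the head along its -x. Point: centre of the head.
- weight_mid (a point): Bystander: squat brown stoneware boot weight with a knob, 104 mm across, 83 mm tall. Point: on its axis, 40 mm above its underside.

How it is judged (in metres and radians):
On the way, in this order (a step that is already met when the one before it is completed fails the run):
1. the fingers hold the pedal down and the lid stands wide open for at least three seconds (value of joint lid above 0.98 rad and contact force between the fingers and pedal_pad above 0.2 N), for 3 s.
2. the fingers are still on the pedal when the lid is half-way down (value of joint lid between 0.15 and 0.7 rad and contact force between the fingers and pedal_pad above 0.1 N), for 0.05 s.
At the end, for the whole second after the job is handed in: The lid is shut (under 0.04 rad) and still, the bin stands upright within 30 mm of where it was, and the shoe trees, mallet and boot weight are within 20 mm of where they were (value of joint lid below 0.04 rad and velocity of joint lid between -0.1 and 0.1 rad/s and distance of bin from where it was at the start of the episode below 0.03 m and angle between bin's own z axis and vertical below 0.05 rad and linear speed of bin below 0.02 m/s and distance of each of tree_a_mid, tree_b_mid, mallet_mid, weight_mid from where it was at the start of the episode below 0.02 m); the robot touches nothing.
It fails at once if the lid drops or slams: it comes down faster than 2.5 rad/s (velocity of joint lid below -2.5 rad/s).
It fails at once if the lid is worked directly instead of by the pedal (contact force between the arm and lid_shell above 1 N).
It fails at once if the lid is worked directly by the fingers (contact force between the fingers and lid_shell above 1 N).
It fails at once if the bin is shoved more than 30 mm, lifted or tipped (distance of bin from where it was at the start of the episode above 0.03 m or height (world z) of bin above 0.012 m or angle between bin's own z axis and vertical above 0.12 rad).
It fails at once if a bystander is moved more than 20 mm (distance of any of tree_a_mid, tree_b_mid, mallet_mid, weight_mid from where it was at the start of the episode above 0.02 m).
It also fails if it takes over 54 s, if anything falls off the work surface, if the arm or the gripper's body presses on something with over 40 N, if the wrist force passes 120 N, or if a joint passes its speed limit or range.

### The arm

A 7-joint arm with a two-finger parallel gripper is mounted at the origin on the work surface. World frame = base frame: x ahead of the robot, y to its left, z up, the work surface at z = 0. Lengths are in mm, angles in rad, forces in N, time in s.
With the tool pointing down it reaches from about 425 to 825 mm from the base axis. Payload 3.6 kg.
Tool frame: the origin (TCP) lies at the very end of the fingers, on their centre line; the grasp point (between the pads) lies hold_point_z behind it (hold_point_z is the distance from the TCP to the grasp point, in mm); z points along the fingers, y is the direction in which the jaws open and shut (so a half turn about z gives the same grasp; the last joint's range is limited). The gripper opens to 93 mm and grips with 3 to 60 N. Pads are 15 mm wide; open, the fingers measure 128 mm over their backs; the gripper's body (75 mm by 188 mm) begins 65 mm behind the grasp point.
Start: joints at [-0.026, 0.615, -0.013, 1.423, 0.008, 1.103, -0.04], TCP at [649.971, 0.024, 218.64] pointing down, gripper open.
Joint ranges: [-3.12, 3.12], [-0.3, 2.06], [-1.34, 1.32], [0.26, 2.42], [-1.36, 4.5], [0.01, 1.98], [-2.84, 2.84]. Speed limits (rad/s): [2.79, 2.79, 3.14, 3.14, 3.14, 3.14, 3.14].

### API

Orientations are given as a unit quaternion [w, x, y, z].
In Python, from station import state, get_image, camera_info, sign_off, hold_point_z gives the robot as it stands. The module is installed in compiled form; this text tells all that it offers.
- The arm moves only by the tool arm_command, never from a script. Its argument "deltas" is a list of rows, each a list of 5 numbers: the opening, from -1 (shut) to 1 (fully open), then the shift along the tool's x, y, z in cm, then the turn about the tool's z in rad. In form: [[grip, x, y, z, yaw], ...]. A call has 1 to 8 rows; each row is the pose to reach, as a shift and turn from the pose commanded when the call began, along the tool's axes at that moment; what a row does not reach only later rows make up. A row lasts 1/10 s, in which the tool goes at most 50 mm and 8.59 degrees, less where a joint would pass 70% of its speed; a pose out of reach is approached as far as the arm can. A call with a gripper value outside its range is refused whole. The fingers move at their own pace and stop on an object; "squeeze" is the grip in N (left out, the last holds). Time passes only in rows, so rows that repeat a pose let the fingers close. It gives the time, the measured TCP pose, the force and the opening at its end, in the units of the state.
- state(): the state, without advancing time (a new reading comes with each control period).
- get_image(name): name is "scene" or "side" or "wrist"; returns the picture (480x640x3 uint8, blue, green, red); there is no depth.
- camera_info(name): a dict with "vertical_fov" (degrees; the focal length in pixels is half the picture's height over the tangent of half this angle, whatever the lens; pixels are square), "cx", "cy" (the principal point, pixels), "distortion" ([k1, k2, p1, p2, k3] as OpenCV has them; the pictures are not rectified), "position" and "orientation" of the camera in the world. Camera axes: x right, y up, looking along -z (the intrinsics and any distortion apply to the point x, -y, -z); pixel columns grow to the right and rows downward; lengths in mm; the calibration is good to about 2 mm. A picture is of the moment at which its call begins: read the wrist's pose just before it. camera_info takes no time and is no camera call; for the wrist camera it gives the pose at the moment of the call.
- sign_off(): hands the job in, once; it reports no verdict.
The state is a dict: "time_s": time; "qpos": joint angles; "qd": joint speeds; "joint_torque": joint torques, N m; "tcp_pos": TCP position; "orientation": TCP orientation; "contact_force": force on the tool from outside, world axes, zero at the start; "ft_torque": the same for the moment, N m; "opening": finger opening in mm.
Only numpy, scipy, OpenCV 4.12 (cv2) and the standard library are available. Lean on these libraries where they do the work, as an engineer would, in place of code of your own. Each camera call takes 0.05 s, during which the arm holds its last target.

## Working session

There is one attempt and no reset: what is moved stays moved. The work goes in short steps, Python scripts to look and compute and a tool call to move; the robot and the scene stay as the last step left them, time stands still between calls to the robot, and variables do not carry over. Pictures are saved under pics/ and viewed, and the job is handed in when it is done.

Besides the shell and the picture viewer there is one more tool, called after "Call:" as a command line: name --pt "numbers of a row" for each row, then --argument value for the rest. arm_command: Moves the arm, as the interface text tells. Its arguments: {"type":"object","properties":{"deltas":{"type":"array"},"squeeze":{"type":"number"}},"required":["deltas"]}

```bash
mkdir -p pics; python3 - <<'E'
from station import *
import cv2
print(state()); print(hold_point_z)
for n in ("scene","side","wrist"):
    print(n,camera_info(n)); cv2.imwrite(f"pics/{n}0.png",get_image(n))
E
```

```text
{'time_s': 0.0, 'qpos': array([-0.0264654 ,  0.61590921, -0.0126336 ,  1.42488935,  0.00814163,
        1.10338091, -0.04040174]), 'qd': array([-1.72641204e-03,  9.29846936e-05, -1.39047390e-03, -1.29147063e-03,
       -6.80942411e-04, -1.09024228e-03, -3.06150480e-04]), 'joint_torque': array([ 5.37042069e-04, -4.58937871e+01,  2.08912762e-01, -1.65743172e+01,
       -6.11085235e-02,  2.03703978e-02,  2.53581929e-04]), 'tcp_pos': array([ 6.49214434e+02, -1.56527481e-02,  2.17490789e+02]), 'orientation': array([-0.00087398,  0.70708394,  0.70712848, -0.00091867]), 'contact_force': array([0.54275199, 0.22331169, 0.60080837]), 'ft_torque': array([-0.01985042, -0.05529849,  0.01779573]), 'opening': 93.30727033282083}
18.8
scene {'vertical_fov': 45.2954102023959, 'cx': 318.68862230811675, 'cy': 237.6629861835339, 'distortion': array([-0.08196918,  0.        ,  0.        ,  0.        ,  0.        ]), 'position': array([ 1291.48589087, -1156.00452168,  1107.44451501]), 'orientation': array([0.86682474, 0.43432097, 0.10968555, 0.21897317])}
side {'vertical_fov': 45.98942957035907, 'cx': 320.0391935823597, 'cy': 241.01385214392343, 'distortion': array([0.03963729, 0.        , 0.        , 0.        , 0.        ]), 'position': array([ 430.3283844 , 1156.75697873, 1377.55682869]), 'orientation': array([-0.0999702 , -0.04417967,  0.3711996 ,  0.92209814])}
wrist {'vertical_fov': 69.41284712698204, 'cx': 324.14141969847196, 'cy': 236.9408463038789, 'distortion': array([0.00850564, 0.        , 0.        , 0.        , 0.        ]), 'position': array([649.47651324,  78.73596075, 383.54771115]), 'orientation': array([ 9.89775777e-01, -1.42622257e-01,  1.55376109e-03,  6.22939197e-04])}
```

View pics/scene0.png

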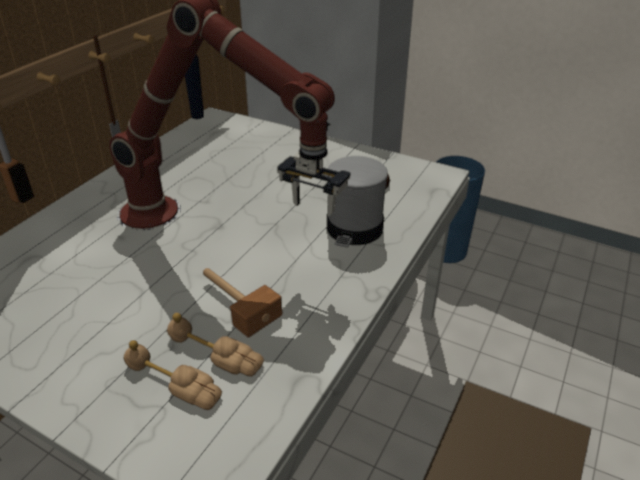

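View pics/side0.png

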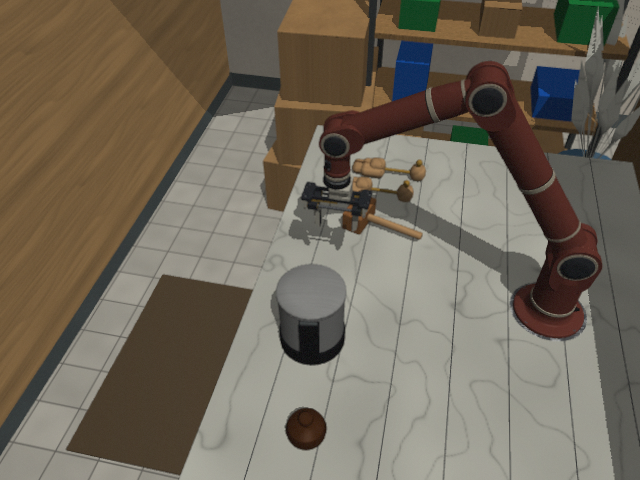

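View pics/wrist0.png

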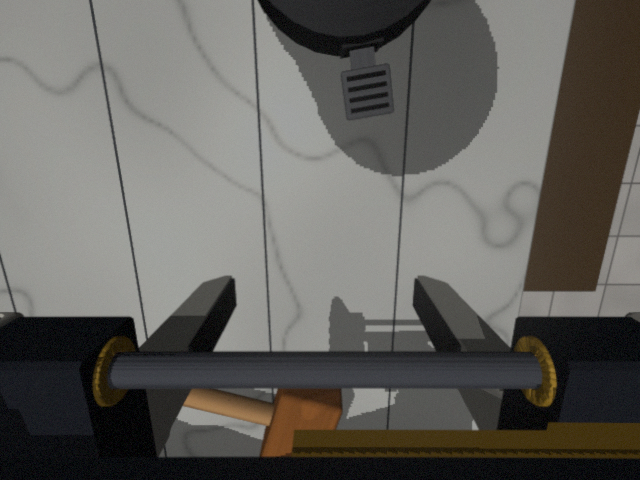

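```bash
python3 - <<'E'
import cv2
a=cv2.imread("pics/wrist0.png")[0:150,240:460]
cv2.imwrite("pics/wc.png",cv2.resize(a,None,fx=3.6,fy=3.6,interpolation=cv2.INTER_CUBIC))
a=cv2.imread("pics/scene0.png")[140:260,270:420]
cv2.imwrite("pics/sc.png",cv2.resize(a,None,fx=5,fy=5,interpolation=cv2.INTER_CUBIC))
E
```

```text
(no output)
```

View pics/wc.png

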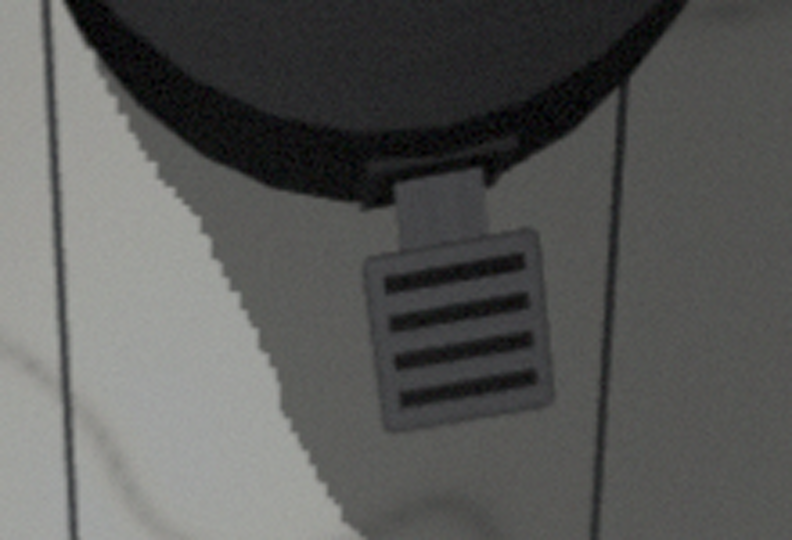

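View pics/sc.png

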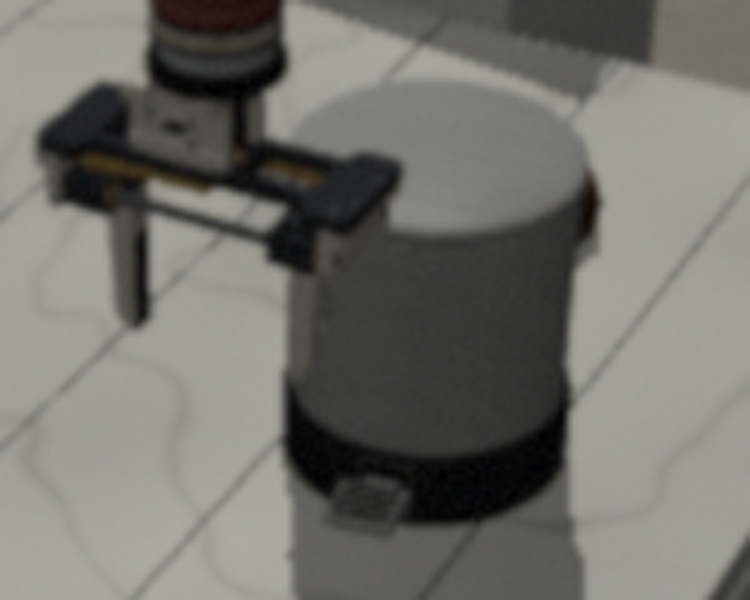

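The wrist crop shows the tread with corners at about (363,262), (538,230), (553,402) and (387,432). The black base is just above it.

```bash
cat > h.py <<'E'
from station import *
import numpy as np, cv2
from scipy.spatial.transform import Rotation as R
def ray(ci,uv,z):
    f=240/np.tan(np.radians(ci['vertical_fov']/2))
    K=np.array([[f,0,ci['cx']],[0,f,ci['cy']],[0,0,1]])
    p=cv2.undistortPoints(np.array(uv,float).reshape(-1,1,2),K,ci['distortion']).reshape(-1,2)
    d=np.c_[p[:,0],-p[:,1],-np.ones(len(p))]
    q=ci['orientation']; d=R.from_quat([q[1],q[2],q[3],q[0]]).apply(d)
    o=ci['position']; return o+d*((z-o[2])/d[:,2])[:,None]
E
python3 - <<'E'
from h import *
c=np.array([(363,262),(538,230),(553,402),(387,432)])/3.6+[240,0]
ci=camera_info('wrist'); P=ray(ci,c,46); print(P); m=P.mean(0); print(m)
for i in range(4): print(np.linalg.norm(P[i]-P[(i+1)%4]))
inn=(P[0]+P[1])/2-(P[2]+P[3])/2; w=P[1]-P[0]
print('dir',inn/np.linalg.norm(inn),np.degrees(np.arctan2(inn[1],inn[0])),np.degrees(np.arctan2(w[1],w[0]))+90)
s=state();print(s['tcp_pos'],s['orientation'])
s2=ray(camera_info('scene'),np.array([[368,498]])/5+[270,140],46);print('scene',s2)
E
```

```text
[[663.35705658 131.67137494  46.        ]
 [706.1852078  138.80597466  46.        ]
 [712.19495116  99.13854565  46.        ]
 [670.09503087  91.91279927  46.        ]]
[687.9580616  115.38217363  46.        ]
43.41834923294678
40.12009395954232
42.715508883135264
40.32548371759813
dir [-0.15846995  0.9873638   0.        ] 99.11809776433991 99.45786337151118
[ 6.49388569e+02 -1.08185973e-02  2.17756650e+02] [-6.92380032e-04  7.07076876e-01  7.07135978e-01 -7.21497432e-04]
scene [[689.08973001 121.40506963  46.        ]]
```

Call:
arm_command --pt "-1 2.5 1 0 -0.04" --pt "-1 5 2 0 -0.08" --pt "-1 7.5 3 0 -0.12" --pt "-1 9.5 3.7 0 -0.16" --pt "-1 10.6 4.0 0 -0.162" --pt "-1 10.6 4.0 0 -0.162" --pt "-1 10.6 4.0 0 -0.162" --pt "-1 10.6 4.0 0 -0.162" --squeeze 10

```text
time_s: 0.95
tcp_pos: [689.9, 103.7, 218.7]
orientation: [0.001, 0.649, 0.761, -0.001]
contact_force: [0.4, -0.6, 0.7]
opening: 33.5
```

```bash
python3 - <<'E'
from h import *
s=state();print(s['time_s'],s['tcp_pos'],s['orientation'],s['opening'],s['contact_force'],s['qpos'])
ci=camera_info('wrist');print(ci)
for n in ("scene","side","wrist"): cv2.imwrite(f"pics/{n}1.png",get_image(n))
a=cv2.imread("pics/scene1.png")[60:260,270:470]
cv2.imwrite("pics/sc1.png",cv2.resize(a,None,fx=3,fy=3,interpolation=cv2.INTER_CUBIC))
E
```

```text
0.95 [689.90749215 103.69252369 218.73611808] [ 5.08322803e-04  6.48669421e-01  7.61069800e-01 -6.95549199e-04] 33.45886850297424 [ 0.44854652 -0.55875616  0.73024346] [-0.15534233  0.69650968 -0.05100669  1.26083831  0.03709514  1.18558327
 -0.0493164 ]
{'vertical_fov': 69.41284712698204, 'cx': 324.14141969847196, 'cy': 236.9408463038789, 'distortion': array([0.00850564, 0.        , 0.        , 0.        , 0.        ]), 'position': array([677.24235749, 181.7271549 , 384.52992592]), 'orientation': array([ 0.98650146, -0.14295427, -0.01077211,  0.07913851])}
```

View pics/wrist1.png

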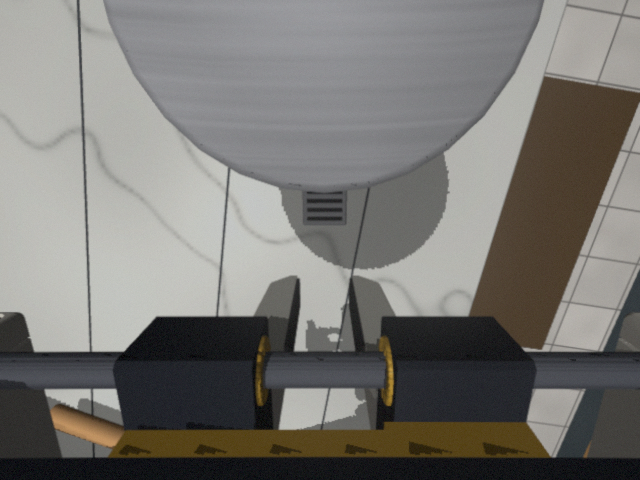

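View pics/sc1.png

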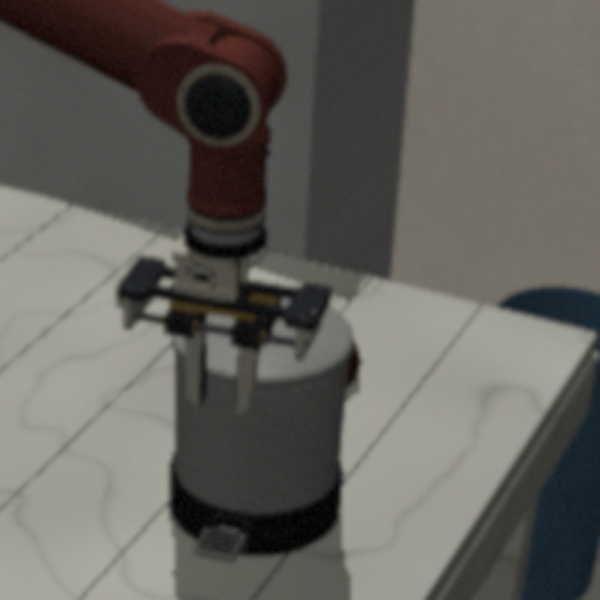

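View pics/side1.png

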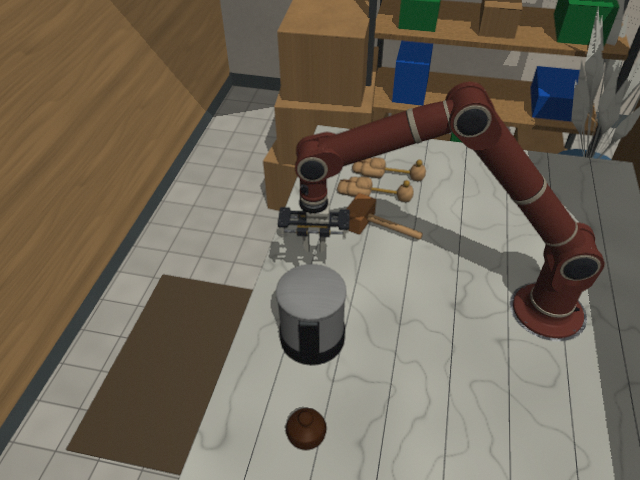

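The tool is square to the tread, and the outer edge (row ~225) is centred at u≈325. Next I'll refine the distances.

```bash
python3 - <<'E'
from h import *
ci=camera_info('wrist')
P=ray(ci,[(303,225),(347,225)],46); L=ray(ci,[(325,190.5)],209)
s=state(); d=np.array([-np.sin(np.radians(9.3)),np.cos(np.radians(9.3)),0]);t=np.array([d[1],-d[0],0])
for q in list(P)+list(L): print(q,(q-s['tcp_pos'])@d,(q-s['tcp_pos'])@t)
print(s['tcp_pos'],s['opening'])
E
```

```text
[669.81857936  92.68887934  46.        ] -8.40940843641966 -21.780272535309003
[713.63765613  99.80458305  46.        ] -8.468565801552552 22.61275877898871
[681.82621391 155.55788606 209.        ] 51.69275059876472 0.22940197632147985
[689.95357328 104.5075274  218.84910848] 21.579229797135646
```

Call:
arm_command --pt "-1 0 0 1.5 0" --pt "-1 0 0 4 0" --pt "-1 0 0 7 0" --pt "-1 0 0 10 0" --pt "-1 0 0 13 0" --pt "-1 0 0 14.8 0" --pt "-1 0 0 15.5 0" --pt "-1 0 0 15.5 0"

```text
time_s: 1.9
tcp_pos: [689.5, 105.5, 62.8]
orientation: [-0.001, 0.648, 0.762, -0.001]
contact_force: [0.1, 0.2, 0.1]
opening: 0.4
```

Call:
arm_command --pt "-1 0 0 0 0" --pt "-1 0 0 0.3 0" --pt "-1 0 0 0.6 0" --pt "-1 0 0 0.9 0" --pt "-1 0 0 1.2 0" --pt "-1 0 0 1.2 0"

```text
time_s: 2.5
tcp_pos: [689.5, 106.0, 51.0]
orientation: [-0.0, 0.648, 0.762, -0.0]
contact_force: [0.5, 0.5, -0.7]
opening: 0.3
```

```bash
python3 - <<'E'
from h import *
s=state();print(s['time_s'],s['tcp_pos'],s['opening'],s['contact_force'])
cv2.imwrite("pics/scene2.png",get_image("scene"))
a=cv2.imread("pics/scene2.png")[60:260,270:470]
cv2.imwrite("pics/sc2.png",cv2.resize(a,None,fx=3,fy=3,interpolation=cv2.INTER_CUBIC))
E
```

```text
2.5 [689.47934262 105.95991758  50.9768332 ] 0.31501909735357264 [ 0.46450086  0.46057897 -0.69965164]
```

View pics/sc2.png

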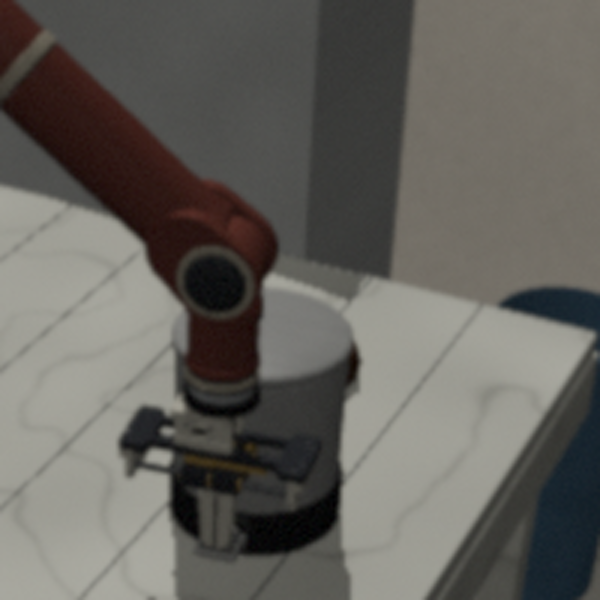

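The fingertips are over the tread, clear of the bin. I'll start pressing.

Call:
arm_command --pt "-1 0 0 0.2 0" --pt "-1 0 0 0.4 0" --pt "-1 0 0 0.6 0" --pt "-1 0 0 0.8 0" --pt "-1 0 0 1.0 0" --pt "-1 0 0 1.2 0" --pt "-1 0 0 1.2 0"

```text
time_s: 3.25
tcp_pos: [690.2, 105.4, 40.6]
orientation: [0.0, 0.648, 0.762, -0.0]
contact_force: [-0.9, -0.5, 5.2]
opening: 0.1
```

```bash
python3 - <<'E'
from h import *
s=state();print(s['time_s'],s['tcp_pos'],s['opening'],s['contact_force'])
cv2.imwrite("pics/scene3.png",get_image("scene"))
a=cv2.imread("pics/scene3.png")[60:260,270:470]
cv2.imwrite("pics/sc3.png",cv2.resize(a,None,fx=3,fy=3,interpolation=cv2.INTER_CUBIC))
E
```

```text
3.25 [690.17515027 105.44061355  40.59670699] 0.12651413815372234 [-0.91639734 -0.47998267  5.17320513]
```

View pics/sc3.png

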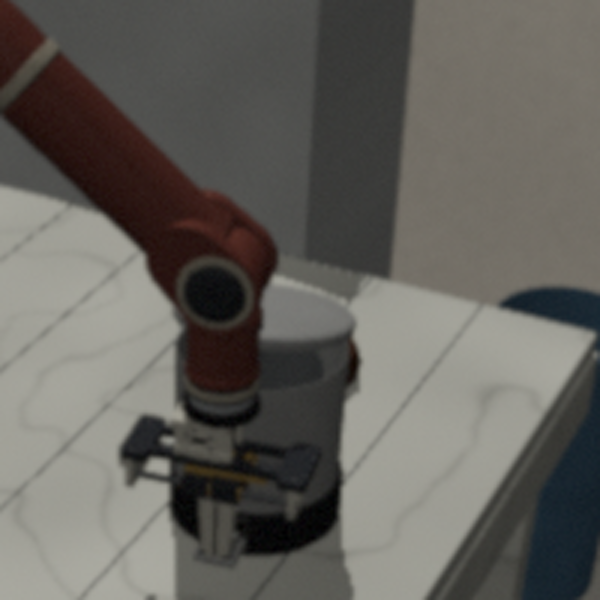

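The lid is rising and the force is about 5 N.

Call:
arm_command --pt "-1 0 0 0.3 0" --pt "-1 0 0 0.6 0" --pt "-1 0 0 0.9 0" --pt "-1 0 0 1.2 0" --pt "-1 0 0 1.5 0" --pt "-1 0 0 1.7 0" --pt "-1 0 0 1.8 0" --pt "-1 0 0 1.8 0"

```text
time_s: 4.1
tcp_pos: [690.1, 105.4, 21.2]
orientation: [0.0, 0.648, 0.762, -0.0]
contact_force: [0.8, -1.7, 2.3]
opening: 0.7
```

```bash
python3 - <<'E'
from h import *
s=state();print(s['time_s'],s['tcp_pos'],s['opening'],s['contact_force'])
cv2.imwrite("pics/scene4.png",get_image("scene"))
a=cv2.imread("pics/scene4.png")[60:260,270:470]
cv2.imwrite("pics/sc4.png",cv2.resize(a,None,fx=3,fy=3,interpolation=cv2.INTER_CUBIC))
cv2.imwrite("pics/side4.png",get_image("side"))
E
```

```text
4.1 [690.11363244 105.43427152  21.19198268] 0.7490412655813207 [ 0.82594173 -1.67545317  2.33534799]
```

View pics/sc4.png

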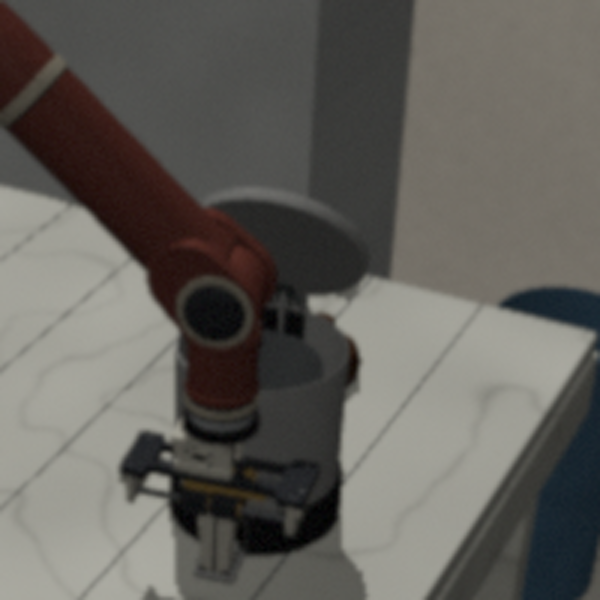

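View pics/side4.png

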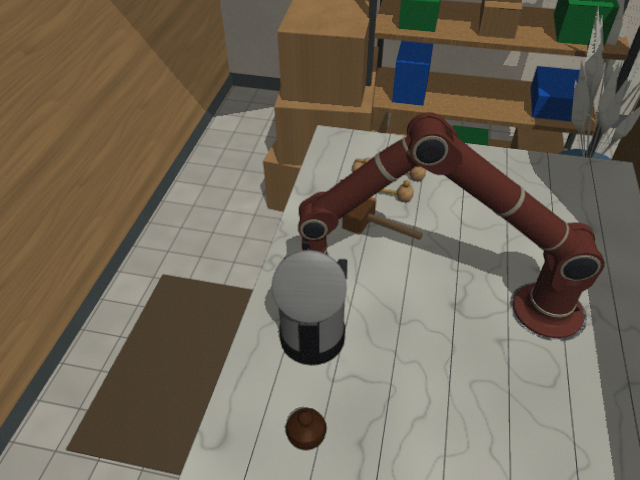

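Call:
arm_command --pt "-1 0 0 0.1 0" --pt "-1 0 0 0.2 0" --pt "-1 0 0 0.2 0"

```text
time_s: 4.5
tcp_pos: [690.0, 106.1, 19.4]
orientation: [-0.0, 0.648, 0.762, 0.0]
contact_force: [0.9, -0.4, 1.3]
opening: 0.3
```

Call:
arm_command --pt "-1 0 0 0.1 0" --pt "-1 0 0 0.1 0"

```text
time_s: 4.7
tcp_pos: [689.9, 106.5, 18.4]
orientation: [-0.0, 0.647, 0.762, 0.0]
contact_force: [0.6, -1.3, 1.1]
opening: 0.5
```

Call:
arm_command --pt "-1 0 0 0.1 0" --pt "-1 0 0 0.1 0"

```text
time_s: 4.9
tcp_pos: [689.9, 106.5, 17.7]
orientation: [-0.0, 0.647, 0.762, 0.0]
contact_force: [0.0, -2.1, 1.8]
opening: 0.7
```

```bash
python3 - <<'E'
from h import *
for n in ("scene","scene","side"):
    s=state();print(s['time_s'],s['tcp_pos'],s['contact_force'])
    cv2.imwrite(f"pics/{n}5.png",get_image(n))
a=cv2.imread("pics/scene5.png")[100:270,290:440]
cv2.imwrite("pics/sc5.png",cv2.resize(a,None,fx=3.5,fy=3.5,interpolation=cv2.INTER_CUBIC))
E
```

```text
4.9 [689.88392543 106.45617787  17.67551965] [ 0.0056889  -2.13148749  1.75596315]
4.95 [689.91049091 106.45674184  17.65058974] [ 0.42526562 -1.48989137  1.35096664]
5.0 [689.91546286 106.47223496  17.66330881] [-0.32785066 -1.25321117  1.91656068]
```

View pics/sc5.png

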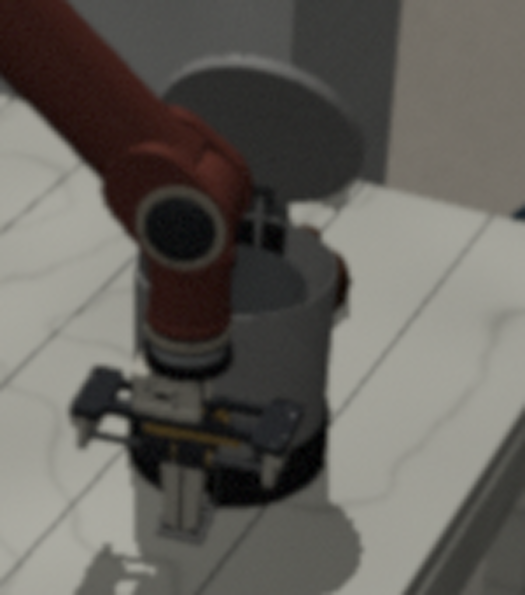

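Call:
arm_command --pt "-1 0 0 0.1 0" --pt "-1 0 0 0.1 0"

```text
time_s: 5.25
tcp_pos: [689.9, 106.4, 17.4]
orientation: [-0.0, 0.648, 0.762, 0.0]
contact_force: [-1.4, -1.7, 4.7]
opening: 0.4
```

Call:
arm_command --pt "-1 0 0 0.1 0" --pt "-1 0 0 0.1 0"

```text
time_s: 5.45
tcp_pos: [690.0, 106.4, 17.3]
orientation: [-0.0, 0.648, 0.762, 0.0]
contact_force: [-1.9, -1.6, 9.0]
opening: 0.7
```

On its stop: force is up to 9 N and the tool is no longer descending. I'll hold for well over 3 s.

Call:
arm_command --pt "-1 0 0 0 0" --pt "-1 0 0 0 0" --pt "-1 0 0 0 0" --pt "-1 0 0 0 0" --pt "-1 0 0 0 0" --pt "-1 0 0 0 0" --pt "-1 0 0 0 0" --pt "-1 0 0 0 0"

```text
time_s: 6.25
tcp_pos: [690.0, 106.4, 17.3]
orientation: [-0.0, 0.648, 0.762, 0.0]
contact_force: [-3.3, -0.9, 9.1]
opening: 0.4
```

Call:
arm_command --pt "-1 0 0 0 0" --pt "-1 0 0 0 0" --pt "-1 0 0 0 0" --pt "-1 0 0 0 0" --pt "-1 0 0 0 0" --pt "-1 0 0 0 0" --pt "-1 0 0 0 0" --pt "-1 0 0 0 0"

```text
time_s: 7.05
tcp_pos: [690.0, 106.4, 17.2]
orientation: [-0.0, 0.648, 0.762, 0.0]
contact_force: [-3.4, -1.6, 8.6]
opening: 0.2
```

Call:
arm_command --pt "-1 0 0 0 0" --pt "-1 0 0 0 0" --pt "-1 0 0 0 0" --pt "-1 0 0 0 0" --pt "-1 0 0 0 0" --pt "-1 0 0 0 0" --pt "-1 0 0 0 0" --pt "-1 0 0 0 0"

```text
time_s: 7.85
tcp_pos: [690.0, 106.4, 17.3]
orientation: [-0.0, 0.647, 0.762, 0.0]
contact_force: [-2.3, -1.7, 8.9]
opening: 0.3
```

Call:
arm_command --pt "-1 0 0 0 0" --pt "-1 0 0 0 0" --pt "-1 0 0 0 0" --pt "-1 0 0 0 0" --pt "-1 0 0 0 0" --pt "-1 0 0 0 0" --pt "-1 0 0 0 0" --pt "-1 0 0 0 0"

```text
time_s: 8.65
tcp_pos: [690.0, 106.4, 17.3]
orientation: [-0.0, 0.648, 0.762, 0.0]
contact_force: [-1.4, -0.8, 8.6]
opening: 0.7
```

Call:
arm_command --pt "-1 0 0 0 0" --pt "-1 0 0 0 0" --pt "-1 0 0 0 0" --pt "-1 0 0 0 0" --pt "-1 0 0 0 0" --pt "-1 0 0 0 0" --pt "-1 0 0 0 0" --pt "-1 0 0 0 0"

```text
time_s: 9.45
tcp_pos: [690.0, 106.4, 17.3]
orientation: [-0.0, 0.648, 0.762, 0.0]
contact_force: [-2.1, -1.0, 8.4]
opening: 0.7
```

```bash
python3 - <<'E'
from h import *
for n in ("scene","side"):
    cv2.imwrite(f"pics/{n}6.png",get_image(n))
s=state();print(s['time_s'],s['tcp_pos'],s['contact_force'])
a=cv2.imread("pics/scene6.png")[80:270,290:440]
b=cv2.imread("pics/side6.png")[210:400,240:390]
cv2.imwrite("pics/sc6.png",cv2.resize(np.hstack([a,b]),None,fx=2.6,fy=2.6,interpolation=cv2.INTER_CUBIC))
E
```

```text
9.55 [690.02866766 106.46245393  17.27287861] [-2.66730555 -0.99155601  9.18417097]
```

View pics/sc6.png

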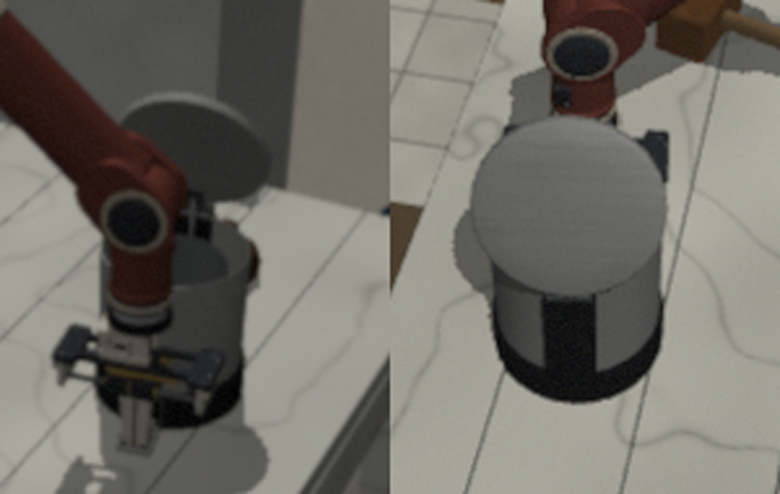

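```bash
python3 - <<'E'
from h import *
ci=camera_info('side')
d=np.array([-np.sin(np.radians(9.3)),np.cos(np.radians(9.3)),0]);t=np.array([d[1],-d[0],0])
ped=np.array([688,116,0])
ax=ped+133*d; hg=ax+99*d+[0,0,207]
f=240/np.tan(np.radians(ci['vertical_fov']/2));K=np.array([[f,0,ci['cx']],[0,f,ci['cy']],[0,0,1]])
q=ci['orientation'];M=R.from_quat([q[1],q[2],q[3],q[0]])
for a in (0,.9,.98,1.05,1.15,1.25):
    r=-np.cos(a)*d+np.array([0,0,np.sin(a)]); nrm=np.sin(a)*d+np.array([0,0,np.cos(a)])
    th=np.linspace(0,2*np.pi,90)
    P=hg+99*r+93*np.cos(th)[:,None]*r+93*np.sin(th)[:,None]*t
    c=M.inv().apply(P-ci['position'])*[1,-1,-1]
    p=cv2.projectPoints(c,np.zeros(3),np.zeros(3),K,ci['distortion'])[0].reshape(-1,2)
    print(a,p.min(0),p.max(0))
E
```

```text
0 [275.51115701 265.7462831 ] [345.98113509 321.02329339]
0.9 [272.11605546 247.57212063] [346.41510478 320.65214632]
0.98 [271.68733266 248.72159379] [346.40202623 320.71203075]
1.05 [271.30405793 250.15204088] [346.38293253 320.77645517]
1.15 [270.75117194 252.88998582] [346.34327062 320.88731825]
1.25 [270.19723313 256.44539975] [346.28917501 321.01933976]
```

The observed lid top row of about 255 matches 1.15 rad, so the lid is wide open. It has been held for over 4 s. Now a slow release at 1 mm per row.

Call:
arm_command --pt "-1 0 0 -0.1 0" --pt "-1 0 0 -0.2 0" --pt "-1 0 0 -0.3 0" --pt "-1 0 0 -0.4 0" --pt "-1 0 0 -0.5 0" --pt "-1 0 0 -0.6 0" --pt "-1 0 0 -0.7 0" --pt "-1 0 0 -0.8 0"

```text
time_s: 10.35
tcp_pos: [690.0, 105.9, 23.9]
orientation: [0.0, 0.648, 0.762, -0.0]
contact_force: [-0.3, -1.2, 2.8]
opening: 0.3
```

Call:
arm_command --pt "-1 0 0 -0.1 0" --pt "-1 0 0 -0.2 0" --pt "-1 0 0 -0.3 0" --pt "-1 0 0 -0.4 0" --pt "-1 0 0 -0.5 0" --pt "-1 0 0 -0.6 0" --pt "-1 0 0 -0.7 0" --pt "-1 0 0 -0.8 0"

```text
time_s: 11.15
tcp_pos: [690.0, 105.8, 31.9]
orientation: [0.0, 0.648, 0.762, -0.0]
contact_force: [-0.8, -1.5, 4.3]
opening: 0.3
```

```bash
python3 - <<'E'
from h import *
for n in ("scene","side"):
    cv2.imwrite(f"pics/{n}7.png",get_image(n))
s=state();print(s['time_s'],s['tcp_pos'],s['contact_force'])
a=cv2.imread("pics/scene7.png")[80:270,290:440]
b=cv2.imread("pics/side7.png")[210:400,240:390]
cv2.imwrite("pics/sc7.png",cv2.resize(np.hstack([a,b]),None,fx=2.6,fy=2.6,interpolation=cv2.INTER_CUBIC))
E
```

```text
11.25 [690.02337432 105.77225465  32.06193033] [-0.74744258 -2.3942318   5.43306115]
```

View pics/sc7.png

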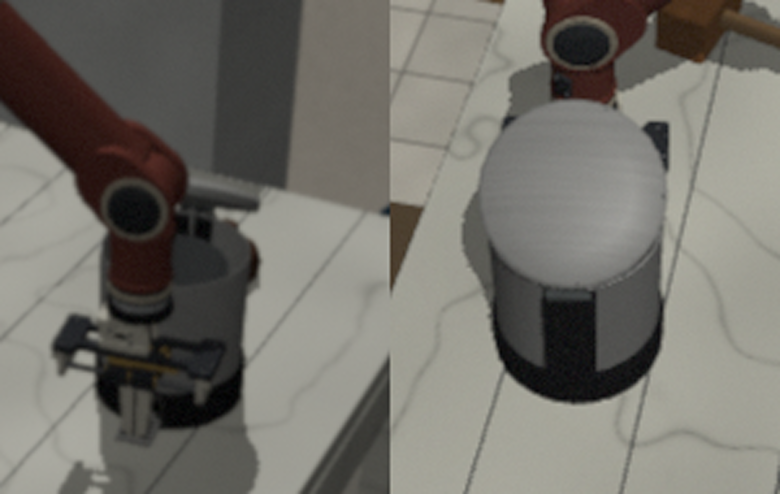

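The lid is about half-way, at roughly 0.55 rad, and following the fingers. Force is about 5 N. Continuing the release.

Call:
arm_command --pt "-1 0 0 -0.1 0" --pt "-1 0 0 -0.2 0" --pt "-1 0 0 -0.3 0" --pt "-1 0 0 -0.4 0" --pt "-1 0 0 -0.5 0" --pt "-1 0 0 -0.6 0" --pt "-1 0 0 -0.7 0" --pt "-1 0 0 -0.8 0"

```text
time_s: 12.05
tcp_pos: [690.0, 106.1, 40.0]
orientation: [-0.0, 0.648, 0.762, 0.0]
contact_force: [-0.2, -2.3, 5.1]
opening: 0.6
```

Call:
arm_command --pt "-1 0 0 -0.05 0" --pt "-1 0 0 -0.1 0" --pt "-1 0 0 -0.15 0" --pt "-1 0 0 -0.2 0" --pt "-1 0 0 -0.25 0" --pt "-1 0 0 -0.3 0" --pt "-1 0 0 -0.35 0" --pt "-1 0 0 -0.4 0"

```text
time_s: 12.85
tcp_pos: [689.9, 106.6, 44.1]
orientation: [-0.0, 0.647, 0.762, 0.0]
contact_force: [-1.0, -1.8, 6.0]
opening: 0.5
```

Call:
arm_command --pt "-1 0 0 -0.05 0" --pt "-1 0 0 -0.1 0" --pt "-1 0 0 -0.15 0" --pt "-1 0 0 -0.2 0" --pt "-1 0 0 -0.25 0" --pt "-1 0 0 -0.3 0" --pt "-1 0 0 -0.35 0" --pt "-1 0 0 -0.4 0"

```text
time_s: 13.65
tcp_pos: [689.3, 107.0, 46.7]
orientation: [-0.001, 0.647, 0.762, -0.0]
contact_force: [-0.1, 0.2, -0.6]
opening: 0.5
```

Contact is lost at the top of travel, so the lid is shut. I'll raise the hand straight up, slowly at first.

Call:
arm_command --pt "-1 0 0 -0.2 0" --pt "-1 0 0 -0.5 0" --pt "-1 0 0 -1.5 0" --pt "-1 0 0 -4 0" --pt "-1 0 0 -7 0" --pt "-1 0 0 -10 0" --pt "-1 0 0 -13 0" --pt "-1 0 0 -16 0"

```text
time_s: 14.45
tcp_pos: [690.0, 106.1, 209.9]
orientation: [0.0, 0.648, 0.762, 0.0]
contact_force: [0.6, 0.7, 0.6]
opening: 0.8
```

Call:
arm_command --pt "-1 -1.5 0 -1 0" --pt "-1 -4 0 -2 0" --pt "-1 -7 0 -3 0" --pt "-1 -9 0 -4 0" --pt "-1 -9.5 0 -4 0" --pt "-1 -9.5 0 -4 0" --pt "-1 -9.5 0 -4 0"

```text
time_s: 15.15
tcp_pos: [704.7, 14.3, 246.6]
orientation: [-0.001, 0.647, 0.763, 0.0]
contact_force: [0.5, 1.0, -0.7]
opening: 0.5
```

```bash
python3 - <<'E'
from h import *
for n in ("scene","side","wrist"):
    cv2.imwrite(f"pics/{n}8.png",get_image(n))
s=state();print(s['time_s'],s['tcp_pos'],s['contact_force'],abs(s['qd']).max())
a=cv2.imread("pics/scene8.png");b=cv2.imread("pics/side8.png")
for n,x in (('scene',a),('side',b)):
    o=cv2.imread(f"pics/{n}0.png")
    cv2.imwrite(f"pics/cmp_{n}.png",cv2.absdiff(x,o)*3)
cv2.imwrite("pics/sc8.png",cv2.resize(np.hstack([a,b]),None,fx=.62,fy=.62))
c=np.hstack([cv2.imread("pics/scene8.png")[120:260,300:430],cv2.imread("pics/side8.png")[250:390,250:380],cv2.absdiff(b,cv2.imread("pics/side0.png"))[250:390,250:380]*3])
cv2.imwrite("pics/c8.png",cv2.resize(c,None,fx=2,fy=2))
E
```

```text
15.3 [704.85848576  14.48676179 246.96049046] [ 0.287241   -0.74791782 -0.8216371 ] 0.007092189195309204
```

View pics/sc8.png

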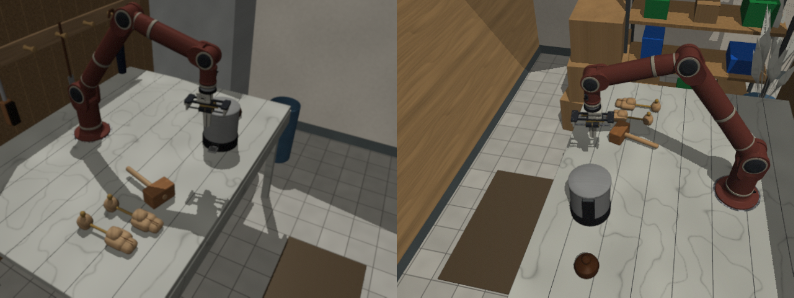

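View pics/c8.png

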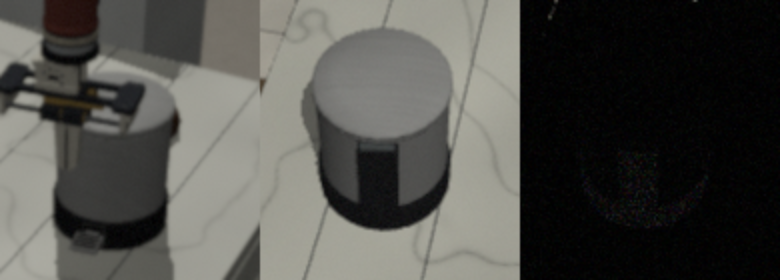

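View pics/cmp_side.png

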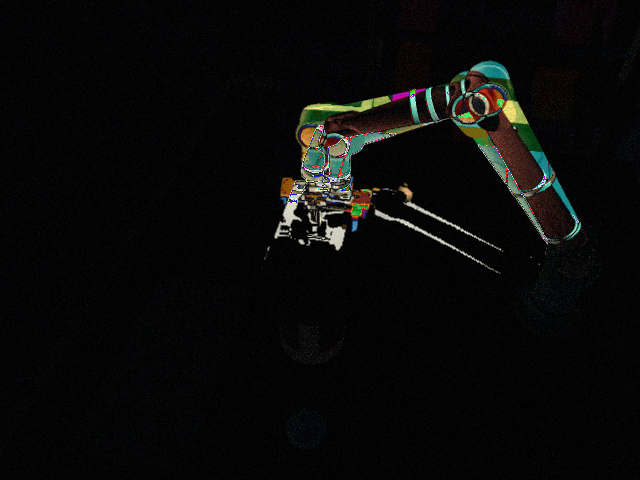

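The side difference picture shows no shift of the bin, lid or boot weight (dark around (310,300) and (305,428)). Only the arm and its shadows changed. The lid is shut and the hand is clear, so I'm handing in.

```bash
python3 -c "
from station import *
print(sign_off())"
```

```text
the job is handed in; nothing more can be done
None
```

The lid was opened wide by the pedal, held open, eased shut, and the job is handed in; `sign_off` gives no verdict.

- **Open and hold:** I pressed the tread to its stop with closed fingertips, at about 9 N. The side picture matched a lid angle of about 1.15 rad, and I held it there for over 4 s.
- **Release:** I let the pedal up at 5–10 mm/s. The last force readings before the top were 3–6 N. At the half-way picture the lid was following the fingers at about 0.55 rad (worked out from the pedal's travel). Contact ended with the tread back at its rest height, so the lid did not drop.
- **Last checks:** The lid was shut, the hand was about 90 mm away and about 200 mm up from the pedal, and the outside force was at noise level. The side picture against the start showed no shift of the bin, lid or boot weight. The shoe trees and mallet look to be in place, though the arm's shadow and changed view cover part of that comparison.

No check failed or disagreed, apart from one rough early reading: the scene camera put the tread centre about 6 mm from the wrist-camera value. I used the wrist value, and the press confirmed it.

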